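# Lift the oblong nest plate off its locating pins and park it in the tray

### The arm

A 7-joint arm with a two-finger parallel gripper is mounted at the origin on a cart in front of the work surface, level with it; the furniture and walls round the work are solid. World frame = base frame: x ahead of the robot, y to its left, z up, the work surface at z = 0. Lengths are in mm, angles in rad, forces in N, time in s.
With the tool pointing down it reaches from about 400 to 875 mm from the base axis. Payload 4.4 kg.
Tool frame: the origin (TCP) lies at the very end of the fingers, on their centre line; the grasp point (between the pads) lies 19 mm behind it; z points along the fingers, y is the direction in which the jaws open and shut (so a half turn about z gives the same grasp; the last joint's range is limited). The gripper opens to 85 mm and grips with 20 to 120 N. Pads are 22 mm wide; open, the fingers measure 114 mm over their backs; the gripper's body (76 mm by 85 mm) begins 54 mm behind the grasp point. The pads swing forward as they close: fully open they stand 13 mm farther back than shut.
Start: joints at [1.25, 0.628, 0.038, 1.517, -0.027, 0.996, -0.02], TCP at [163.861, -629.021, 231.313] pointing down, gripper open.
Joint ranges: [-3.06, 3.06], [-0.37, 2.12], [-1.25, 1.32], [0.18, 2.47], [-1.1, 4.24], [0.23, 1.98], [-2.94, 2.94]. Speed limits (rad/s): [2.57, 2.57, 3.14, 3.14, 3.14, 3.14, 3.14].

### API

Orientations are given as [roll, pitch, yaw] about the fixed x, y, z axes, in that order (R = Rz(yaw) Ry(pitch) Rx(roll)).
In Python, from cell import ctrl, eyes gives the robot as it stands.
- The arm moves only by the tool move_arm, never from a script. Its argument "increments" is a list of rows, each a list of 6 numbers: the shift along the tool's x, y, z in cm, then the turn, a rotation vector about the tool's x, y, z in degrees. In form: [[x, y, z, wx, wy, wz], ...]. A call has 1 to 20 rows; each row is the pose to reach, as a shift and turn from the pose commanded when the call began, along the tool's axes at that moment; what a row does not reach only later rows make up. A row lasts 1/10 s, in which the tool goes at most 50 mm and 8.59 degrees, less where a joint would pass 70% of its speed; a pose out of reach is approached as far as the arm can. A call with a gripper value outside its range is refused whole. "grip" is the opening, from -1 (shut) to 1 (fully open), set as the call begins (left out, the last holds). The fingers move at their own pace and stop on an object; the grip force is fixed at half the most. Time passes only in rows, so rows that repeat a pose let the fingers close. It gives the time, the measured TCP pose, the force and the opening at its end, in the units of the state.
- ctrl.read_state(): the state, without advancing time (a new reading comes with each control period).
- eyes.get_image(name): name is "scene" or "top" or "wrist"; returns the picture (420x560x3 uint8, red, green, blue); there is no depth.
- eyes.calibration(name): a dict with "fx", "fy", "cx", "cy" (pixels), "pose" (4x4, takes a point from camera to world coordinates); the wrist camera has in their place "tool_from_camera" (4x4, takes a point from camera to tool coordinates, whose origin is the TCP and whose axes are the flange's). Camera axes: x right, y up, looking along -z (the intrinsics and any distortion apply to the point x, -y, -z); pixel columns grow to the right and rows downward; lengths in mm; the calibration is good to about 2 mm. A picture is of the moment at which its call begins: read the wrist's pose just before it. calibration takes no time and is no camera call.
- ctrl.finish_job(): hands the job in, once; it reports no verdict.
The state is a dict: "clock": time; "qpos": joint angles; "qd": joint speeds; "tau": joint torques, N m; "eef_pos": TCP position; "tool_rot": TCP orientation; "force": force on the tool from outside, world axes, zero at the start; "torque": the same for the moment, N m; "width": finger opening in mm.
Only numpy, scipy, OpenCV 4.12 (cv2) and the standard library are available. Lean on these libraries where they do the work, as an engineer would, in place of code of your own. Each camera call takes 0.05 s, during which the arm holds its last target. There are 200 camera calls.

### The job

Two white nest plates for sample tubes sit on the locating pins of their grey metal bases. Take the oblong plate by its upright grip, lift it straight up and level until it is clear of its pins, and set it down flat inside the steel tray without dropping it. Leave the square plate on its pins.

Things in the scene. Friction and masses are not known exactly. Their poses are not given: they have to be found in the camera images.
- oblong_plate_grip (a point): Oblong white plate, loose, 0.14-0.28 kg, 124 (x) x 70 (y) x 10 mm, with eight small wells; 16 mm holes over its pins (3 mm play all round). A grey rib stands on its middle: 44 mm long (x), 14 mm thick (y; the fingers close along y), 40 mm high. This point: in the rib's middle, 25 mm above the plate's top, 35 mm above its underside; x along the plate's length, z up.
- oblong_base_deck (a point): Centre of the top face of the oblong plate's fixed grey metal base, 140 (x) x 86 (y) x 24 mm high; this point is 24 mm above the worktop. Two upright 10 mm steel pins with tapered tips at x = -50 and +50 mm, y = 0, rise 34 mm above this face. The plate starts flat on it; raised by more than 34 mm it is clear of the pins.
- square_plate_grip (a point): Grip point of the other plate, to be left alone: square, 90 x 90 x 10 mm, white, with two large wells and the same grey rib (same sizes and same grip point height), loose on two diagonal pins of a 106 x 106 x 24 mm grey metal base.
- tray_in (a point): Centre of the inner floor of the empty shallow steel tray, fixed to the worktop: 190 (x) x 140 (y) x 16 mm high outside, walls and floor 3 mm thick, open at the top. x is its long axis, z up. A plate that lies flat in it has its grip point 35 mm above this point.

How it is judged:
By the outcome, as a careful person would: the job done as asked, in the order asked, and still so for the second after the job is handed in, with the robot touching nothing.
It also fails if it takes over 53 s, if anything falls off the work surface, if the arm or the gripper's body presses on something with over 40 N, if the wrist force passes 120 N, or if a joint passes its speed limit or range.

## Working session

There is one attempt and no reset: what is moved stays moved. The work goes in short steps, Python scripts to look and compute and a tool call to move; the robot and the scene stay as the last step left them, time stands still between calls to the robot, and variables do not carry over. Pictures are saved under pics/ and viewed, about 8 in all and at most 12, crops included, and the job is handed in when it is done.

Besides the shell and the picture viewer there is one more tool, called after "Emit:" by a JSON object that holds its "op" and its "data". move_arm: Moves the arm, as the interface text tells. Its arguments: {"type":"object","properties":{"increments":{"type":"array","items":{"type":"array","items":{"type":"number"}}},"grip":{"type":"number"}},"required":["increments"]}

```bash
mkdir -p pics; ls
python3 - <<'E'
from cell import ctrl, eyes
import cv2, numpy as np
np.set_printoptions(precision=3,suppress=True)
s=ctrl.read_state(); print({k:s[k] for k in("clock","eef_pos","tool_rot","width")})
for n in("scene","top"):
    cv2.imwrite(f"pics/{n}0.png",eyes.get_image(n)[...,::-1]); print(n,eyes.calibration(n))
print(eyes.calibration("wrist"))
E
```

```text
pics
{'clock': 0.0, 'eef_pos': array([ 163.697, -628.398,  230.384]), 'tool_rot': array([-3.14 ,  0.   ,  0.255]), 'width': 85.58153737439964}
scene {'fx': 389.3941616471782, 'fy': 389.3941616471782, 'cx': 287.8979469676284, 'cy': 208.77992435578636, 'pose': array([[ -0.76 ,   0.257,  -0.597, -51.5  ],
       [ -0.649,  -0.29 ,   0.703, 619.22 ],
       [  0.007,   0.922,   0.388, 422.696],
       [  0.   ,   0.   ,   0.   ,   1.   ]])}
top {'fx': 439.5828411873327, 'fy': 439.5828411873327, 'cx': 279.81632126630694, 'cy': 210.53708758486093, 'pose': array([[  0.007,   0.981,  -0.192, 293.195],
       [ -1.   ,   0.007,  -0.   ,  13.379],
       [  0.001,   0.192,   0.981, 926.142],
       [  0.   ,   0.   ,   0.   ,   1.   ]])}
{'fx': 307.6487434818025, 'fy': 307.6487434818025, 'cx': 281.25899419570277, 'cy': 210.92261365615659, 'tool_from_camera': array([[   0.001,    0.959,    0.285,   72.569],
       [   1.   ,   -0.   ,   -0.001,    1.745],
       [  -0.001,    0.285,   -0.959, -143.158],
       [   0.   ,    0.   ,    0.   ,    1.   ]])}
```

View pics/top0.png

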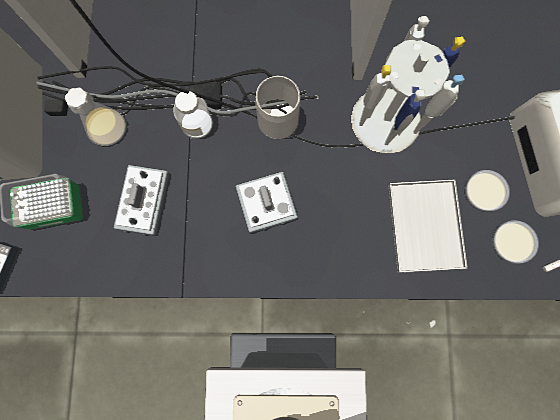

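View pics/scene0.png

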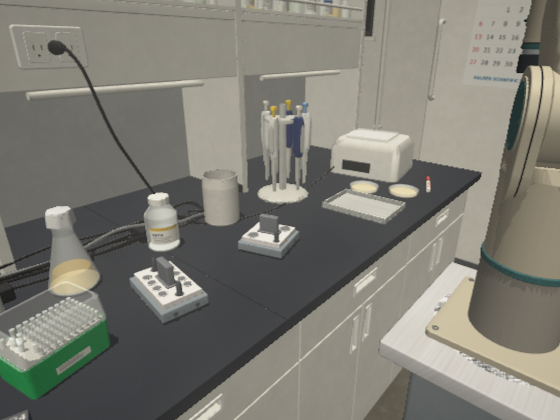

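The top view shows the oblong plate at about (141,199) px, the square plate at (267,202) and the tray at (428,226). I'll enlarge the oblong plate and the tray.

```bash
cat > h.py <<'E'
from cell import ctrl, eyes
import cv2, numpy as np
from scipy.spatial.transform import Rotation as R
np.set_printoptions(precision=2,suppress=True)
def K(c): return np.array([[c["fx"],0,c["cx"]],[0,c["fy"],c["cy"]],[0,0,1]])
def wpose(s,c):
    T=np.eye(4);T[:3,:3]=R.from_euler("xyz",s["tool_rot"]).as_matrix();T[:3,3]=s["eef_pos"]
    return T@c["tool_from_camera"]
def topoint(uv,c,P,z):
    "pixels -> world points on plane z"
    d=np.c_[np.array(uv,float),np.ones(len(uv))]@np.linalg.inv(K(c)).T*[1,-1,-1]@P[:3,:3].T
    return P[:3,3]+d*((z-P[2,3])/d[:,2])[:,None]
E
python3 - <<'E'
import cv2,numpy as np
i=cv2.imread("pics/top0.png")
a=cv2.resize(i[155:245,100:185],None,fx=6,fy=6,interpolation=cv2.INTER_CUBIC)[:540]
b=cv2.resize(i[170:280,380:475],None,fx=3,fy=3,interpolation=cv2.INTER_CUBIC)
o=np.zeros((540,510+285,3),np.uint8);o[:,:510]=a;o[:330,510:]=b
cv2.imwrite("pics/crop.png",o)
E
```

```text
(no output)
```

View pics/crop.png

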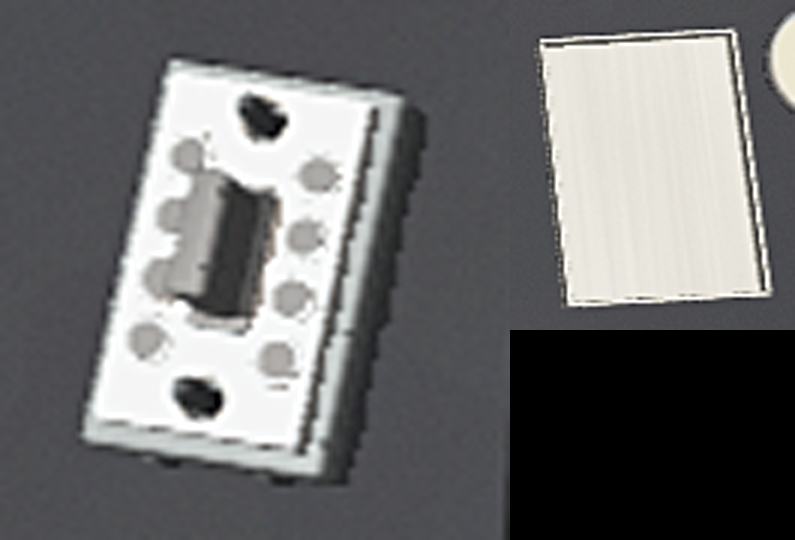

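The crop shows the plate-top corners at (170,72), (372,103), (298,450) and (93,422), and the tray rim corners at (541,41), (735,32), (770,293) and (567,304).

Run:
```python
from h import *
c=eyes.calibration("top")
def go(p,sc,off,z,nm):
    uv=(np.array(p)+.5)/sc-.5+off
    w=topoint(uv,c,c["pose"],z); m=w.mean(0)
    a=(w[0]+w[1]-w[2]-w[3]); b=w[1]+w[2]-w[0]-w[3]
    print(nm,m,"len",np.linalg.norm(a)/2,np.linalg.norm(b)/2,"yaw deg",np.degrees(np.arctan2(a[1],a[0])),np.degrees(np.arctan2(b[1],b[0])))
go([(170,72),(372,103),(298,450),(93,422)],6,[100,155],34,"plate")
go([(31,41),(225,32),(260,293),(57,304)],3,[380,170],16,"tray")
print(topoint([(267,202)],c,c["pose"],34))
s=ctrl.read_state(); print(s["eef_pos"],R.from_euler("xyz",s["tool_rot"]).as_matrix())
```

```text
plate [492.72 307.77  34.  ] len 125.12619131274221 71.90514986914346 yaw deg -8.081802714506647 -97.95702073357135
tray [ 443.69 -295.82   16.  ] len 185.64785406685417 139.39507362940628 yaw deg 3.3119267968991375 -86.66912909004391
[[485.86  40.54  34.  ]]
[ 163.75 -628.48  230.5 ] [[ 0.97  0.25 -0.  ]
 [ 0.25 -0.97  0.  ]
 [-0.   -0.   -1.  ]]
```

```bash
cat >> h.py <<'E'
def rows(wps,step):
    "world way points [x,y,z,yawdeg] -> rows (cm, deg) relative to present measured pose, evenly spaced by step mm"
    s=ctrl.read_state(); Rt=R.from_euler("xyz",s["tool_rot"])
    P=[np.r_[s["eef_pos"],np.degrees(s["tool_rot"][2])]]+[np.array(w,float) for w in wps]
    d=np.r_[0,np.cumsum([np.linalg.norm((b-a)[:3])+.01 for a,b in zip(P,P[1:])])]
    n=int(np.ceil(d[-1]/step)); P=np.array(P)
    for t in np.linspace(0,d[-1],n+1)[1:]:
        p=np.array([np.interp(t,d,P[:,k]) for k in range(4)])
        sh=Rt.inv().apply(p[:3]-s["eef_pos"])/10
        tr=(Rt.inv()*R.from_euler("xyz",[180,0,p[3]],degrees=True)).as_rotvec(degrees=True)
        print("[%s],"%",".join("%.1f"%v for v in np.r_[sh,tr]))
E
python3 - <<'E'
from h import *
rows([[400,-400,230,5],[450,-200,230,-2],[470,0,230,-5],[480,200,220,-8],[492,308,170,-8]],55)
E
```

```text
[4.6,-2.6,0.0,-0.1,0.0,1.5],
[9.2,-5.2,0.0,-0.1,0.0,3.1],
[13.8,-7.8,0.0,-0.1,0.0,4.6],
[18.4,-10.4,0.0,-0.1,0.0,6.2],
[23.0,-13.0,0.1,-0.1,0.0,7.7],
[27.6,-15.6,0.1,-0.1,0.0,9.3],
[30.6,-19.7,0.1,-0.1,0.0,11.0],
[33.1,-24.4,0.1,-0.1,0.0,12.8],
[35.6,-29.0,0.1,-0.1,0.0,14.6],
[38.2,-33.6,0.1,-0.1,0.0,16.4],
[40.1,-38.6,0.1,-0.1,0.0,17.3],
[41.9,-43.5,0.1,-0.1,0.0,18.1],
[43.8,-48.5,0.1,-0.1,0.0,18.9],
[45.6,-53.4,0.2,-0.1,0.0,19.7],
[47.2,-58.4,0.4,-0.1,0.0,20.4],
[48.7,-63.5,0.7,-0.1,0.0,21.2],
[50.3,-68.5,1.0,-0.1,0.0,22.0],
[51.9,-73.4,1.8,-0.1,0.0,22.6],
[53.7,-77.9,4.0,-0.1,0.0,22.6],
[55.4,-82.3,6.2,-0.1,0.0,22.6],
```

Emit:
{"op": "move_arm", "data": {"increments": [[3, -1.5, 0, 0, 0, 1], [7, -4, 0, 0, 0, 2], [11, -6, 0, 0, 0, 3.5], [15, -8.5, 0, 0, 0, 5], [19, -10.5, 0, 0, 0, 6.5], [23, -13, 0, 0, 0, 8], [27, -15.5, 0, 0, 0, 9], [30, -19, 0, 0, 0, 10.5], [32, -23, 0, 0, 0, 12], [34, -27, 0, 0, 0, 13.5], [36, -31, 0, 0, 0, 15], [38, -35, 0, 0, 0, 16.5], [39.5, -38.5, 0, 0, 0, 17], [41, -42, 0, 0, 0, 18], [42, -45, 0, 0, 0, 18], [42.5, -46.5, 0, 0, 0, 18], [42.5, -46.5, 0, 0, 0, 18], [42.5, -46.5, 0, 0, 0, 18]], "grip": 1}}

```text
clock: 1.9
eef_pos: [457.8, -72.4, 231.2]
tool_rot: [3.141, 0.0, -0.059]
force: [0.3, -0.5, 0.0]
width: 85.2
```

Run:
```python
from h import *
s=ctrl.read_state(); print(s["eef_pos"],s["tool_rot"])
rows([[470,0,230,-5],[480,200,220,-8],[492,308,170,-8]],42)
```

```text
[457.76 -72.45 231.21] [ 3.14  0.   -0.06]
[0.4,-3.9,0.1,0.0,0.0,0.9],
[0.8,-7.8,0.1,0.0,0.0,1.7],
[0.8,-11.8,0.3,0.0,0.0,2.3],
[0.7,-15.7,0.5,0.0,0.0,2.9],
[0.7,-19.6,0.7,0.0,0.0,3.5],
[0.6,-23.6,0.9,0.0,0.0,4.0],
[0.6,-27.5,1.2,0.0,0.0,4.6],
[0.8,-31.0,2.8,0.0,0.0,4.6],
[1.0,-34.6,4.5,0.0,0.0,4.6],
[1.2,-38.2,6.1,0.0,0.0,4.6],
```

Emit:
{"op": "move_arm", "data": {"increments": [[0.2, -3, 0, 0, 0, 0.5], [0.7, -7, 0, 0, 0, 1.5], [0.8, -11, 0.2, 0, 0, 2.3], [0.7, -15, 0.5, 0, 0, 3], [0.7, -19, 0.7, 0, 0, 3.5], [0.6, -23, 0.9, 0, 0, 4], [0.6, -27, 1.2, 0, 0, 4.6], [0.8, -31, 2.8, 0, 0, 4.6], [1, -34.5, 4.5, 0, 0, 4.6], [1.2, -37, 5.5, 0, 0, 4.6], [1.2, -38.2, 6, 0, 0, 4.6], [1.2, -38.2, 6, 0, 0, 4.6], [1.2, -38.2, 6, 0, 0, 4.6]]}}

```text
clock: 3.2
eef_pos: [493.3, 306.3, 171.5]
tool_rot: [3.14, -0.0, -0.142]
force: [0.2, 0.1, 0.4]
width: 85.2
```

Run:
```python
from h import *
s=ctrl.read_state(); print(s["eef_pos"],s["tool_rot"])
cv2.imwrite("pics/w1.png",eyes.get_image("wrist")[...,::-1])
c=eyes.calibration("wrist");P=wpose(s,c)
def proj(p):
    q=(np.array(p)-P[:3,3])@P[:3,:3]; return c["cx"]-c["fx"]*q[0]/q[2], c["cy"]+c["fy"]*q[1]/q[2]
y=np.radians(-8);ex=np.array([np.cos(y),np.sin(y),0]);ey=np.array([-ex[1],ex[0],0]);o=np.array([492.7,307.8,34])
for a,b in((62,35),(62,-35),(-62,-35),(-62,35)):print("corner",proj(o+a*ex+b*ey))
for a,b in((22,7),(22,-7),(-22,-7),(-22,7)):print("rib",proj(o+a*ex+b*ey+[0,0,40]))
```

```text
[493.29 306.33 171.53] [ 3.14 -0.   -0.14]
corner (np.float64(237.72253538924616), np.float64(134.0394003587503))
corner (np.float64(316.7360707182181), np.float64(133.89722637716014))
corner (np.float64(312.88390224562903), np.float64(261.5413296491555))
corner (np.float64(242.90436132207412), np.float64(261.7248840698721))
rib (np.float64(268.2365702773825), np.float64(187.79883377760427))
rib (np.float64(285.7772866901544), np.float64(187.76118240845963))
rib (np.float64(285.6446275785915), np.float64(239.18231308910137))
rib (np.float64(268.9526300120186), np.float64(239.22368019858428))
```

View pics/w1.png

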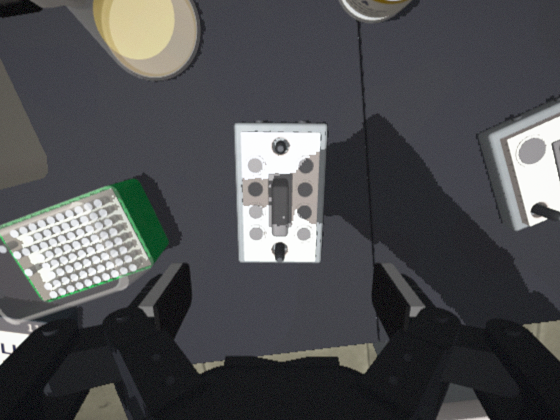

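The plate is square in the image, about 4 px to the right of my prediction, with the rib near (281,205). I'll enlarge it.

Run:
```python
import cv2
i=cv2.imread("pics/w1.png")[115:275,220:340]
cv2.imwrite("pics/w1c.png",cv2.resize(i,None,fx=3.75,fy=3.75,interpolation=cv2.INTER_CUBIC))
```

```text
(no output)
```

View pics/w1c.png

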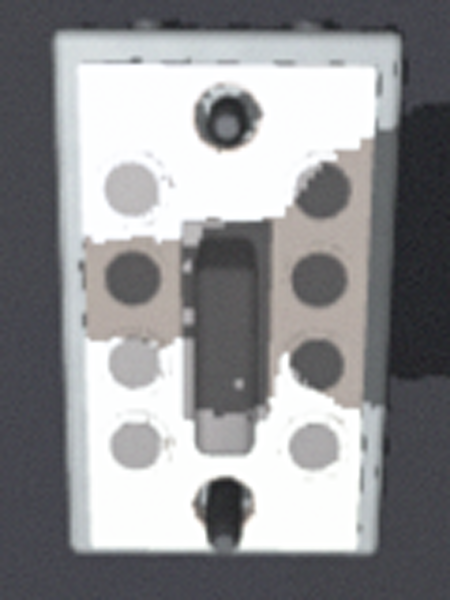

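Plate-top corners in the crop are at (78,65), (377,65), (360,550) and (92,550). The rib top spans x 196 to 260 and y 240 to 455.

Run:
```python
from h import *
c=eyes.calibration("wrist");s=ctrl.read_state();P=wpose(s,c)
f=lambda p:(np.array(p)+.5)/3.75-.5+[220,115]
w=topoint(f([(78,65),(377,65),(360,550),(92,550)]),c,P,34);print(w,w.mean(0))
a=w[0]+w[1]-w[2]-w[3];b=w[0]+w[3]-w[1]-w[2];print(np.degrees(np.arctan2(a[1],a[0])),np.degrees(np.arctan2(-b[0],b[1])))
h=topoint(f([(226,120),(224,500)]),c,P,34);print("holes",h,h.mean(0))
print("rib",topoint(f([(196,300),(260,300),(196,412),(256,412)]),c,P,74))
rows([[493,305.5,100,-7.7]],20)
```

```text
[[560.63 331.05  34.  ]
 [550.64 261.16  34.  ]
 [426.39 278.95  34.  ]
 [436.58 349.76  34.  ]] [493.56 305.23  34.  ]
-8.361394964293487 -8.159795943653222
holes [[543.06 298.29  34.  ]
 [445.84 312.83  34.  ]] [494.45 305.56  34.  ]
rib [[509.65 309.52  74.  ]
 [507.7  295.93  74.  ]
 [484.56 313.32  74.  ]
 [482.67 300.21  74.  ]]
[-0.0,0.0,1.8,0.1,-0.0,-0.1],
[-0.0,0.0,3.6,0.1,-0.0,-0.2],
[-0.0,0.0,5.4,0.1,-0.0,-0.4],
[-0.0,0.1,7.2,0.1,-0.0,-0.5],
```

Emit:
{"op": "move_arm", "data": {"increments": [[0.1, 0.1, 1.5, 0, 0, 0], [0.1, 0.1, 3, 0, 0, 0], [0.1, 0.1, 4.5, 0, 0, 0], [0.1, 0.1, 6, 0, 0, 0], [0.1, 0.1, 7.5, 0, 0, 0], [0.1, 0.1, 9, 0, 0, 0], [0.1, 0.1, 10, 0, 0, 0], [0.1, 0.1, 11, 0, 0, 0], [0.1, 0.1, 12, 0, 0, 0], [0.1, 0.1, 12.6, 0, 0, 0], [0.1, 0.1, 12.9, 0, 0, 0], [0.1, 0.1, 12.9, 0, 0, 0], [0.1, 0.1, 12.9, 0, 0, 0]]}}

```text
clock: 4.55
eef_pos: [493.7, 307.7, 42.6]
tool_rot: [-3.141, -0.0, -0.14]
force: [-0.4, -0.5, 0.3]
width: 85.3
```

Run:
```python
from h import *
cv2.imwrite("pics/w2.png",eyes.get_image("wrist")[...,::-1])
```

```text
(no output)
```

View pics/w2.png

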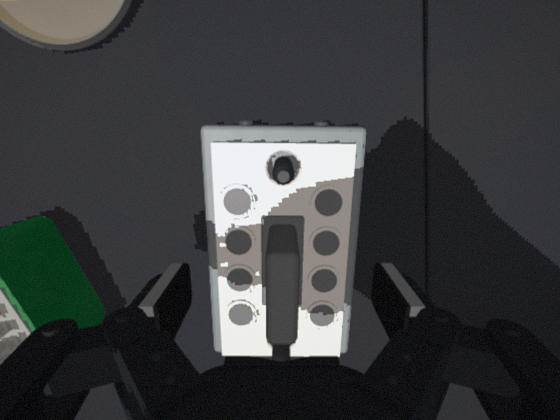

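The rib sits between the fingers with its centre at column 283, against about 281 midway between the fingers. I'll shift 1 mm, close, and check the force and width.

Emit:
{"op": "move_arm", "data": {"increments": [[0, 0.1, 0, 0, 0, 0], [0, 0.1, 0, 0, 0, 0], [0, 0.1, 0, 0, 0, 0], [0, 0.1, 0, 0, 0, 0]]}}

```text
clock: 5.0
eef_pos: [493.4, 306.6, 42.4]
tool_rot: [-3.141, -0.0, -0.14]
force: [0.3, 0.3, -0.5]
width: 85.1
```

Emit:
{"op": "move_arm", "data": {"increments": [[0, 0, 0, 0, 0, 0], [0, 0, 0, 0, 0, 0], [0, 0, 0, 0, 0, 0], [0, 0, 0, 0, 0, 0], [0, 0, 0, 0, 0, 0], [0, 0, 0, 0, 0, 0], [0, 0, 0, 0, 0, 0], [0, 0, 0, 0, 0, 0], [0, 0, 0, 0, 0, 0], [0, 0, 0, 0, 0, 0], [0, 0, 0, 0, 0, 0], [0, 0, 0, 0, 0, 0]], "grip": -1}}

```text
clock: 6.2
eef_pos: [493.5, 306.7, 42.5]
tool_rot: [-3.141, -0.0, -0.14]
force: [0.3, 0.2, 3.5]
width: 12.8
```

Emit:
{"op": "move_arm", "data": {"increments": [[0, 0, -0.2, 0, 0, 0], [0, 0, -0.5, 0, 0, 0], [0, 0, -0.8, 0, 0, 0], [0, 0, -1.1, 0, 0, 0], [0, 0, -1.4, 0, 0, 0], [0, 0, -1.5, 0, 0, 0], [0, 0, -1.5, 0, 0, 0]]}}

```text
clock: 6.9
eef_pos: [493.4, 306.7, 57.6]
tool_rot: [-3.141, -0.0, -0.14]
force: [0.8, -0.3, -2.1]
width: 13.3
```

Run:
```python
from h import *
s=ctrl.read_state();print(s["force"],s["torque"],s["width"])
a=eyes.get_image("wrist")[110:390,180:390,::-1];b=eyes.get_image("scene")[230:330,110:230,::-1]
o=np.zeros((560,800,3),np.uint8);o[:,:420]=cv2.resize(a,(420,560));o[:317,420:]=cv2.resize(b,(380,317),interpolation=cv2.INTER_CUBIC)
cv2.imwrite("pics/l1.png",o)
```

```text
[ 0.84 -0.31 -2.07] [ 0.02 -0.05 -0.02] 13.330056220876758
```

View pics/l1.png

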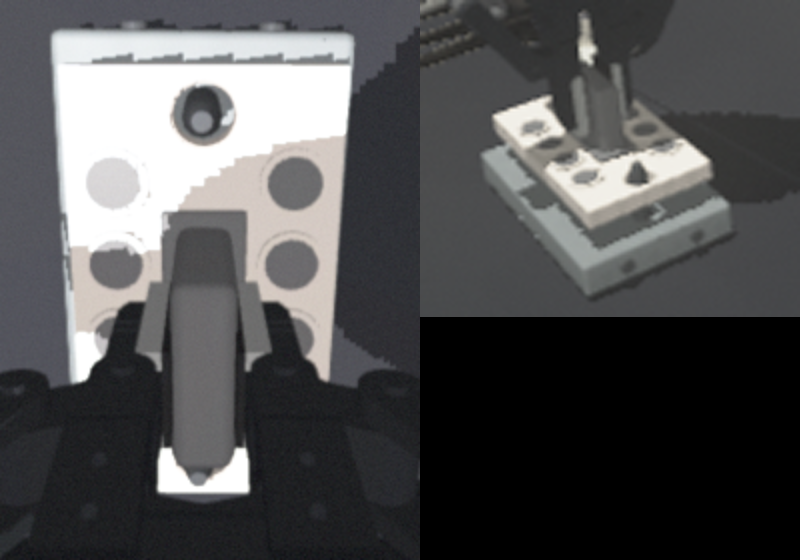

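The plate is level and coming up freely on the pins, with about 2 N of weight and little side force. I'll go on straight up, then work out the carry.

Emit:
{"op": "move_arm", "data": {"increments": [[0, 0, -0.5, 0, 0, 0], [0, 0, -1.2, 0, 0, 0], [0, 0, -2, 0, 0, 0], [0, 0, -3, 0, 0, 0], [0, 0, -4, 0, 0, 0], [0, 0, -5.2, 0, 0, 0], [0, 0, -6.5, 0, 0, 0], [0, 0, -8, 0, 0, 0], [0, 0, -9.2, 0, 0, 0], [0, 0, -10.2, 0, 0, 0], [0, 0, -10.7, 0, 0, 0], [0, 0, -11, 0, 0, 0], [0, 0, -11, 0, 0, 0]]}}

```text
clock: 8.3
eef_pos: [493.3, 306.6, 167.4]
tool_rot: [-3.142, -0.0, -0.14]
force: [-0.9, 0.1, -2.8]
width: 13.0
```

Run:
```python
from h import *
rows([[472,200,170,-6],[460,0,170,-2],[450,-200,170,2],[444,-296,170,3.3]],19)
```

```text
[-0.1,1.9,-0.0,-0.0,-0.0,-0.3],
[-0.2,3.8,-0.1,-0.0,-0.0,-0.7],
[-0.3,5.7,-0.1,-0.0,-0.0,-1.0],
[-0.4,7.6,-0.2,-0.0,-0.0,-1.4],
[-0.5,9.4,-0.2,-0.0,-0.0,-1.7],
[-0.6,11.3,-0.3,-0.0,-0.0,-2.1],
[-0.4,13.2,-0.3,-0.0,-0.0,-2.5],
[-0.3,15.1,-0.3,-0.0,-0.0,-2.9],
[-0.1,17.0,-0.3,-0.0,-0.0,-3.2],
[0.0,18.9,-0.3,-0.0,-0.0,-3.6],
[0.2,20.8,-0.3,-0.0,-0.0,-4.0],
[0.3,22.6,-0.3,-0.0,-0.0,-4.4],
[0.5,24.5,-0.3,-0.0,-0.0,-4.7],
[0.6,26.4,-0.3,-0.0,-0.0,-5.1],
[0.8,28.3,-0.3,-0.0,-0.0,-5.5],
[0.9,30.2,-0.3,-0.0,-0.0,-5.9],
[1.1,32.1,-0.3,-0.0,-0.0,-6.3],
[1.3,34.0,-0.3,-0.0,-0.0,-6.6],
[1.4,35.8,-0.3,-0.0,-0.0,-7.0],
[1.6,37.7,-0.3,-0.0,-0.0,-7.4],
[1.8,39.6,-0.3,-0.0,-0.0,-7.8],
[1.9,41.5,-0.3,-0.0,-0.0,-8.1],
[2.1,43.4,-0.3,-0.0,-0.0,-8.5],
[2.3,45.3,-0.3,-0.0,-0.0,-8.9],
[2.4,47.2,-0.3,-0.0,-0.0,-9.3],
[2.6,49.0,-0.3,-0.0,-0.0,-9.7],
[2.8,50.9,-0.3,-0.0,-0.0,-10.0],
[2.9,52.8,-0.3,-0.0,-0.0,-10.3],
[3.1,54.7,-0.3,-0.0,-0.0,-10.5],
[3.2,56.6,-0.3,-0.0,-0.0,-10.8],
[3.4,58.5,-0.3,-0.0,-0.0,-11.0],
[3.5,60.4,-0.3,-0.0,-0.0,-11.3],
```

Emit:
{"op": "move_arm", "data": {"increments": [[0, 0.5, 0, 0, 0, 0], [-0.1, 1.5, 0, 0, 0, -0.3], [-0.2, 3, 0, 0, 0, -0.6], [-0.3, 5, 0, 0, 0, -1], [-0.4, 7, 0, 0, 0, -1.3], [-0.5, 9, 0, 0, 0, -1.7], [-0.5, 11, 0, 0, 0, -2], [-0.4, 13, 0, 0, 0, -2.5], [-0.3, 15, 0, 0, 0, -2.9], [-0.1, 17, 0, 0, 0, -3.2], [0, 19, 0, 0, 0, -3.6], [0.2, 21, 0, 0, 0, -4], [0.3, 23, 0, 0, 0, -4.4], [0.5, 25, 0, 0, 0, -4.8], [0.6, 27, 0, 0, 0, -5.2], [0.8, 29, 0, 0, 0, -5.6], [0.9, 30.5, 0, 0, 0, -6], [1.1, 32, 0, 0, 0, -6.2], [1.2, 33, 0, 0, 0, -6.4], [1.2, 33.5, 0, 0, 0, -6.5]]}}

```text
clock: 10.3
eef_pos: [457.9, -28.5, 167.4]
tool_rot: [3.141, 0.0, -0.028]
force: [0.0, 0.5, -2.6]
width: 13.5
```

Run:
```python
from h import *
rows([[450,-200,170,2],[444,-296,170,3.3]],30)
```

```text
[-0.1,3.0,-0.0,0.0,0.0,-0.6],
[-0.1,6.0,-0.1,0.0,0.0,-1.3],
[-0.2,8.9,-0.1,0.0,0.0,-1.9],
[-0.2,11.9,-0.2,0.0,0.0,-2.5],
[-0.3,14.9,-0.2,0.0,0.0,-3.1],
[-0.3,17.9,-0.3,0.0,0.0,-3.7],
[-0.4,20.8,-0.3,0.0,0.0,-4.1],
[-0.5,23.8,-0.3,0.0,0.0,-4.5],
[-0.6,26.8,-0.2,0.0,0.0,-4.9],
```

Emit:
{"op": "move_arm", "data": {"increments": [[0, 0.5, 0, 0, 0, 0], [0, 1.5, 0, 0, 0, -0.3], [-0.1, 3, 0, 0, 0, -0.6], [-0.1, 5, 0, 0, 0, -1], [-0.1, 7, 0, 0, 0, -1.5], [-0.2, 9, 0, 0, 0, -1.9], [-0.2, 11, 0, 0, 0, -2.3], [-0.2, 13, 0, 0, 0, -2.7], [-0.3, 15, 0, 0, 0, -3.1], [-0.3, 17, 0, 0, 0, -3.5], [-0.4, 19, 0, 0, 0, -3.9], [-0.4, 21, 0, 0, 0, -4.2], [-0.5, 23, 0, 0, 0, -4.5], [-0.6, 25, 0, 0, 0, -4.8], [-0.6, 26, 0, 0, 0, -4.9], [-0.6, 26.6, 0, 0, 0, -4.9], [-0.6, 26.8, 0, 0, 0, -4.9], [-0.6, 26.8, 0, 0, 0, -4.9]]}}

```text
clock: 12.1
eef_pos: [445.7, -293.9, 167.2]
tool_rot: [-3.141, 0.0, 0.06]
force: [0.2, -1.4, -3.2]
width: 13.4
```

Run:
```python
from h import *
s=ctrl.read_state()
cv2.imwrite("pics/w3.png",eyes.get_image("wrist")[...,::-1])
```

```text
(no output)
```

View pics/w3.png

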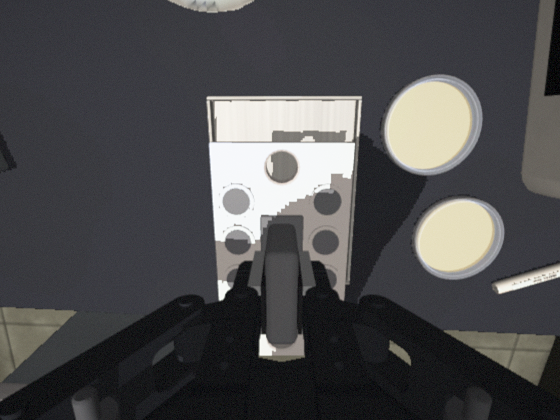

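The tray's far rim corners are at (208,97) and (362,97), and its edges run parallel to the plate.

Run:
```python
from h import *
c=eyes.calibration("wrist");s=ctrl.read_state();P=wpose(s,c)
w=topoint([(208,97),(362,97)],c,P,16);m=w.mean(0);d=w[0]-w[1];print(w,np.linalg.norm(d[:2]))
y=np.arctan2(-d[0],d[1]);print(np.degrees(y),"centre",m-95*np.array([np.cos(y),np.sin(y),0]),s["eef_pos"],np.degrees(s["tool_rot"][2]))
```

```text
[[ 534.06 -224.04   16.  ]
 [ 542.56 -362.27   16.  ]] 138.49488685883796
3.516643181404858 centre [ 443.49 -298.98   16.  ] [ 445.72 -293.54  167.24] 3.4727815265935784
```

Emit:
{"op": "move_arm", "data": {"increments": [[-0.1, 0.2, 0.5, 0, 0, 0], [-0.2, 0.4, 1.5, 0, 0, 0], [-0.2, 0.4, 3, 0, 0, 0], [-0.2, 0.4, 4.5, 0, 0, 0], [-0.2, 0.4, 6, 0, 0, 0], [-0.2, 0.4, 7.5, 0, 0, 0], [-0.2, 0.4, 9, 0, 0, 0], [-0.2, 0.4, 10.2, 0, 0, 0], [-0.2, 0.4, 11.4, 0, 0, 0], [-0.2, 0.4, 12.4, 0, 0, 0], [-0.2, 0.4, 13.2, 0, 0, 0], [-0.2, 0.4, 13.7, 0, 0, 0], [-0.2, 0.4, 14, 0, 0, 0], [-0.2, 0.4, 14.1, 0, 0, 0], [-0.2, 0.4, 14.1, 0, 0, 0]]}}

```text
clock: 13.65
eef_pos: [443.9, -298.8, 26.5]
tool_rot: [3.141, -0.0, 0.059]
force: [-0.8, 0.7, -3.2]
width: 12.9
```

Emit:
{"op": "move_arm", "data": {"increments": [[0, 0, 0.1, 0, 0, 0], [0, 0, 0.2, 0, 0, 0], [0, 0, 0.3, 0, 0, 0], [0, 0, 0.4, 0, 0, 0], [0, 0, 0.4, 0, 0, 0], [0, 0, 0.4, 0, 0, 0]]}}

```text
clock: 14.25
eef_pos: [443.8, -298.7, 22.3]
tool_rot: [-3.142, -0.0, 0.059]
force: [0.6, -0.1, -3.4]
width: 13.2
```

Emit:
{"op": "move_arm", "data": {"increments": [[0, 0, 0.03, 0, 0, 0], [0, 0, 0.06, 0, 0, 0], [0, 0, 0.06, 0, 0, 0], [0, 0, 0.06, 0, 0, 0]]}}

```text
clock: 14.65
eef_pos: [443.8, -298.7, 21.7]
tool_rot: [-3.142, -0.0, 0.059]
force: [0.2, -0.2, -3.2]
width: 13.1
```

Nothing has touched yet, so I'll go down in 0.3 mm steps until the force changes.

Emit:
{"op": "move_arm", "data": {"increments": [[0, 0, 0.03, 0, 0, 0], [0, 0, 0.05, 0, 0, 0], [0, 0, 0.05, 0, 0, 0], [0, 0, 0.05, 0, 0, 0]]}}

```text
clock: 15.05
eef_pos: [443.8, -298.7, 21.5]
tool_rot: [3.141, -0.0, 0.059]
force: [-1.3, 0.2, 2.8]
width: 13.1
```

Emit:
{"op": "move_arm", "data": {"increments": [[0, 0, 0.03, 0, 0, 0], [0, 0, 0.05, 0, 0, 0], [0, 0, 0.05, 0, 0, 0], [0, 0, 0.05, 0, 0, 0]]}}

```text
clock: 15.45
eef_pos: [443.8, -298.7, 21.5]
tool_rot: [3.141, -0.0, 0.059]
force: [-1.7, 0.8, 7.7]
width: 13.0
```

Contact shows at z 21.5, which matches the expected floor height. I'll release and retreat straight up.

Emit:
{"op": "move_arm", "data": {"increments": [[0, 0, 0, 0, 0, 0], [0, 0, 0, 0, 0, 0], [0, 0, 0, 0, 0, 0], [0, 0, 0, 0, 0, 0], [0, 0, 0, 0, 0, 0], [0, 0, 0, 0, 0, 0], [0, 0, 0, 0, 0, 0], [0, 0, 0, 0, 0, 0], [0, 0, 0, 0, 0, 0], [0, 0, 0, 0, 0, 0]], "grip": 0.6}}

```text
clock: 16.45
eef_pos: [443.8, -298.7, 20.7]
tool_rot: [3.142, -0.0, 0.059]
force: [0.3, -1.4, -0.6]
width: 68.4
```

Emit:
{"op": "move_arm", "data": {"increments": [[0, 0, -0.5, 0, 0, 0], [0, 0, -1.5, 0, 0, 0], [0, 0, -3, 0, 0, 0], [0, 0, -5, 0, 0, 0], [0, 0, -7, 0, 0, 0], [0, 0, -9, 0, 0, 0], [0, 0, -11, 0, 0, 0], [0, 0, -13, 0, 0, 0], [0, 0, -15, 0, 0, 0], [0, 0, -17, 0, 0, 0], [0, 0, -18, 0, 0, 0], [0, 0, -18, 0, 0, 0], [0, 0, -18, 0, 0, 0]]}}

```text
clock: 17.75
eef_pos: [443.4, -298.5, 200.5]
tool_rot: [-3.141, 0.0, 0.059]
force: [0.1, 0.4, 0.2]
width: 68.4
```

Run:
```python
from h import *
a=eyes.get_image("wrist")[...,::-1];b=eyes.get_image("scene")[170:330,110:430,::-1]
o=np.zeros((580,560,3),np.uint8);o[:300]=a[:300];o[300:]=cv2.resize(b,(560,280),interpolation=cv2.INTER_CUBIC)
cv2.imwrite("pics/end.png",o)
```

```text
(no output)
```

View pics/end.png

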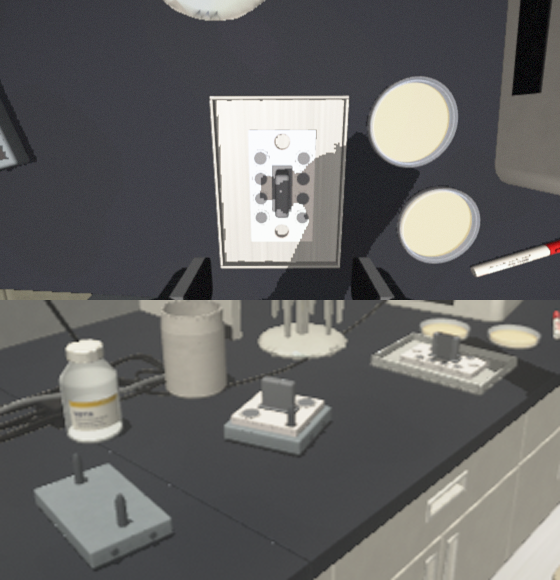

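The oblong plate lies flat in the middle of the tray, around (282,187) in the upper picture. Its base is empty and the square plate is still on its pins. Handing in.

```bash
python3 -c "
from cell import ctrl
print(ctrl.finish_job(), ctrl.read_state()['clock'])"
```

```text
the job is handed in; nothing more can be done
the job is handed in; nothing more can be done
```

The oblong plate is in the steel tray, and I handed the job in at about 18 s of the 53 s allowed. I gripped it by its rib and lifted it straight up and level, well clear of the pins. I carried it over, lowered it until it touched the tray floor (about 8 N), then released it and moved the gripper up clear.

- **Last pictures:** they show the plate lying flat in the middle of the tray, its base empty and the square plate still on its pins. The force on the tool was about 0 N with the gripper clear.
- **Small disagreements:** the top and wrist cameras differed by 1–3 mm on where the plate and tray were. The tray leaves about 30 mm around the plate, so this did not matter. No checks failed.

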